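# Hold the armature flange over the statuette base

## Task

Slide the marble statuette base across the bench, without lifting or tipping it, until it lies centred on the felt mat and lined up with it, and let go of it. Then pick up the steel armature flange and hold it level and still over the base, about 15 mm above it and not touching, with its three holes squarely over the three threaded brass inserts, so that I can start the bolts. Finish while still holding it there, and leave the other things on the bench where they are.

Things in the scene. Friction and masses are not known exactly. Their poses are not given: they have to be found in the camera images.
- base: White marble slab, 160 (x) x 58 (y) x 30 (z) mm, 0.55 to 0.9 kg, loose on the bench (z = 0). Origin: centre of its underside; x along its length, z up. Three brass threaded inserts (14 mm outside, 7 mm bore) flush in its top: a pair near its +x end, a single one near -x. Can be gripped across its 58 mm width and slid.
- mat: Thin flat grey felt mat, 210 (x) x 105 (y) mm, fixed to the bench; only 1 mm high and soft, so it offers no step to things that slide onto it. Origin: its centre, at bench height; x along its length, z up. The base belongs at its centre with the long sides parallel, either way round.
- flange: Dark steel plate, 120 (x) x 56 (y) x 5 (z) mm, about 0.38 kg, loose, flat on the bench, with an upright 18 x 18 mm square tube in its middle (sides parallel to x and y), top 75 mm above the underside: the place to grip. Origin: centre of its underside; x along its length, z up. Three 14 mm holes, a pair near +x, one near -x, so it fits only with its x along the base's x.
- insert0 (a point): Centre of the mouth of threaded insert (30 mm above the base's underside), at x +42, y +15 mm in the base's axes
- insert1 (a point): Centre of the mouth of threaded insert (30 mm above the base's underside), at x +42, y -15 mm in the base's axes
- insert2 (a point): Centre of the mouth of threaded insert (30 mm above the base's underside), at x -42, y 0 mm in the base's axes
- hole0 (a point): Centre of flange hole (on the flange's underside), at x +42, y +15 mm in the flange's axes
- hole1 (a point): Centre of flange hole (on the flange's underside), at x +42, y -15 mm in the flange's axes
- hole2 (a point): Centre of flange hole (on the flange's underside), at x -42, y 0 mm in the flange's axes
- figurine: Terracotta standing figurine, 150 mm tall on a 60 mm square foot, standing at the far side of the bench; bystander. Origin: centre of its foot.
- mallet: Hammer lying at the far right of the bench; bystander. Origin: on its underside, near the middle of its length.
- spatula: Spatula lying at the far left of the bench; bystander. Origin: on its underside, near the middle of its length.
- pot: White ceramic cup, 90 mm wide, 100 mm tall, standing at the near right; bystander. Origin: centre of its foot.
Not all that is in view belongs to the job. Several things have the shape of the flange; the one meant has the colours described above.

How it is judged:
By the outcome, as a careful person would: the job done as asked, in the order asked, and still so for the second after the job is handed in, while the arm keeps its last pose, push and grip.
It also fails if it takes over 58 s, if anything falls off the work surface, if the arm or the gripper's body presses on something with over 40 N, if the wrist force passes 120 N, or if a joint passes its speed limit or range.

## Robot

A 6-joint arm with a two-finger parallel gripper is mounted at the origin on the work surface. World frame = base frame: x ahead of the robot, y to its left, z up, the work surface at z = 0. Lengths are in mm, angles in rad, forces in N, time in s.
With the tool pointing down it reaches from about 275 to 875 mm from the base axis. Payload 12.5 kg.
Tool frame: the origin (TCP) lies between the finger pads; the fingertips stand env.tip_reach ahead of it and the grasp point (between the pads) is the TCP (env.tip_reach is the distance from the TCP to the fingertips, in mm); z points along the fingers, y is the line along which they close (so a half turn about z gives the same grasp; the last joint's range is limited). The gripper opens to 85 mm and grips with 20 to 120 N. Pads are 22 mm wide; open, the fingers measure 114 mm over their backs; the gripper's body (76 mm by 85 mm) begins 54 mm behind the grasp point. The pads swing forward as they close: fully open they stand 13 mm farther back than shut.
Start: joints at [-1.391, 0.351, 1.652, -0, 1.139, -0.085], TCP at [143.964, -530.809, 210.99] pointing down, gripper open.
Joint ranges: [-2.75, 2.75], [-0.79, 2.1], [0.01, 2.65], [-1.57, 4.71], [0.07, 3.14], [-2.87, 2.87]. Speed limits (rad/s): [2.22, 2.22, 2.79, 3.14, 3.14, 3.14].

## Interface

Orientations are given as a unit quaternion [x, y, z, w].
In Python, from plant import env gives the robot as it stands.
- The arm moves only by the tool drive_tool, never from a script. Its argument "increments" is a list of rows, each an object with "dp": the shift along the tool's x, y, z in units of 50 mm (1.0 is 50 mm), a list of three; "dr": the turn, a rotation vector about the tool's x, y, z in units of 6 degrees (1.0 is 6 degrees), a list of three; "hand": the finger opening in mm, from 0 to 85.4. In form: [{"dp": [dx, dy, dz], "dr": [rx, ry, rz], "hand": hand}, ...]. A call has 1 to 5 rows; each row is the pose to reach, as a shift and turn from the pose commanded when the call began, along the tool's axes at that moment; what a row does not reach only later rows make up. A row lasts 1/10 s, in which the tool goes at most 50 mm and 8.59 degrees, less where a joint would pass 70% of its speed; a pose out of reach is approached as far as the arm can. A call with a gripper value outside its range is refused whole. The fingers move at their own pace and stop on an object; "grip_force" is the grip in N (left out, the last holds). Time passes only in rows, so rows that repeat a pose let the fingers close. It gives the time, the measured TCP pose, the force, the opening and the grip force at its end, in the units of the state.
- env.read_state(): the state, without advancing time (a new reading comes with each control period).
- env.snapshot(name): name is "scene" or "top"; returns the picture (400x640x3 uint8, red, green, blue); there is no depth.
- env.camera_params(name): a dict with "fx", "fy", "cx", "cy" (pixels), "k1" (the pictures are not rectified: a ray, as slopes to the right and down, at radius r is drawn at 1 + k1 r^2 times it, then the intrinsics apply), "rvec" (rotation vector, rad) and "tvec" (3), from world to camera coordinates, as OpenCV has them. Camera axes: x right, y down, z forward; pixel columns grow to the right and rows downward; lengths in mm; the calibration is good to about 2 mm. A picture is of the moment at which its call begins. camera_params takes no time and is no camera call.
- env.close_job(): hands the job in; it is judged then, once.
The state is a dict: "clock": time; "joints": joint angles; "qd": joint speeds; "effort": joint torques, N m; "ee_pos": TCP position; "eef_rot": TCP orientation; "ft_force": force on the tool from outside, world axes, zero at the start; "torque": the same for the moment, N m; "width": finger opening in mm; "gripper_force": force on a finger pad.
Only numpy, scipy, OpenCV 4.12 (cv2) and the standard library are available. Lean on these libraries where they do the work, as an engineer would, in place of code of your own. Each camera call takes 0.05 s, during which the arm holds its last target. There are 200 camera calls.

## Working session

There is one attempt and no reset: what is moved stays moved. The work goes in short steps, Python scripts to look and compute and a tool call to move; the robot and the scene stay as the last step left them, time stands still between calls to the robot, and variables do not carry over. Pictures are saved under pics/ and viewed, at most 10 in all, crops included, and the job is handed in when it is done.

Besides the shell and the picture viewer there is one more tool, called in YAML: its name, and indented under it one key for each argument. drive_tool: Moves the arm, as the interface text tells. Its arguments: {"type":"object","properties":{"increments":{"type":"array","items":{"type":"object","properties":{"dp":{"type":"array","items":{"type":"number"}},"dr":{"type":"array","items":{"type":"number"}},"hand":{"type":"number"}}}},"grip_force":{"type":"number"}},"required":["increments"]}

```bash
mkdir -p pics; ls
python3 - <<'E'
from plant import env
import cv2
for n in("scene","top"):
    im=env.snapshot(n); cv2.imwrite(f"pics/{n}0.png",im[:,:,::-1]); p=env.camera_params(n); print(n,p)
print(env.read_state(), env.tip_reach)
E
```

```text
pics
scene {'fx': 365.4064689615731, 'fy': 365.4064689615731, 'cx': 319.1060850383598, 'cy': 197.89387859565724, 'k1': -0.044209441314628756, 'rvec': array([ 1.09813236,  2.6133316 , -0.7697499 ]), 'tvec': array([ 415.92135145, -245.19775914, 1231.4806089 ])}
top {'fx': 515.3651672687889, 'fy': 515.3651672687889, 'cx': 321.7715772184633, 'cy': 202.24825389429938, 'k1': -0.003085366157960664, 'rvec': array([ 2.19846093, -2.14936838,  0.10924479]), 'tvec': array([ -62.83268944,  527.25422484, 1592.91412991])}
{'clock': 0.1, 'joints': array([-1.39059685e+00,  3.51206776e-01,  1.65235222e+00,  2.89812191e-06,
        1.13911598e+00, -8.45811403e-02]), 'qd': array([ 3.38303842e-04, -1.21916919e-03, -3.22390032e-03, -7.43530138e-05,
        1.29912004e-04,  2.01180852e-03]), 'effort': array([ 6.19834973e-04, -5.06831574e+01, -2.91875714e+01, -1.18340781e-04,
        2.66770941e-03, -1.68143924e-05]), 'ee_pos': array([ 143.9112983 , -530.50575908,  210.50188835]), 'eef_rot': array([ 9.91249131e-01,  1.32003287e-01, -2.45484847e-05, -5.40609319e-04]), 'ft_force': array([-0.06689452,  0.22516781, -0.30566904]), 'torque': array([-0.05644123, -0.06575661, -0.03658968]), 'gripper_force': 0.0, 'width': 85.58466567699917} 19.0
```

View pics/scene0.png

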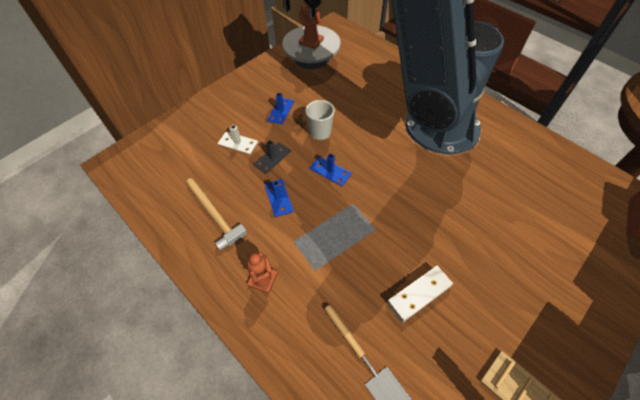

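View pics/top0.png

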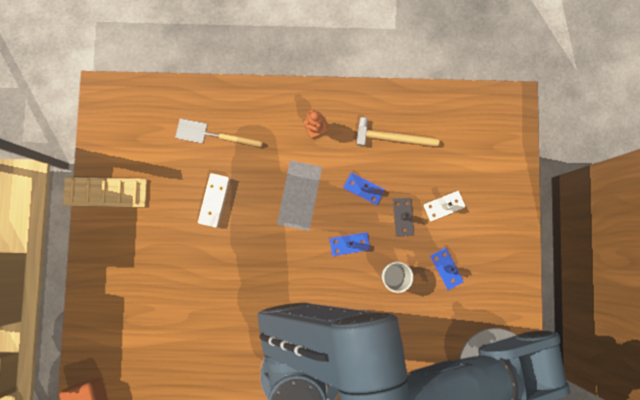

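The scene view shows the base at about (420,292), the mat at (335,237) and the dark flange at (271,157). In the top view they are at (213,200), (300,195) and (403,216). The other flange shapes are blue or white.

```bash
cat > h.py <<'E'
import numpy as np, cv2
from plant import env
P={n:env.camera_params(n) for n in("scene","top")}
def ray(n,uv):
    p=P[n]; K=np.array([[p['fx'],0,p['cx']],[0,p['fy'],p['cy']],[0,0,1]])
    s=cv2.undistortPoints(np.float64(uv).reshape(-1,1,2),K,np.array([p['k1'],0,0,0.]))[:,0]
    R=cv2.Rodrigues(p['rvec'])[0]; d=np.c_[s,np.ones(len(s))]@R
    return -R.T@p['tvec'],d
def plane(n,uv,z):
    c,d=ray(n,uv); return c+d*((z-c[2])/d[:,2])[:,None]
def proj(n,X):
    p=P[n]; K=np.array([[p['fx'],0,p['cx']],[0,p['fy'],p['cy']],[0,0,1]])
    return cv2.projectPoints(np.float64(X).reshape(-1,1,3),p['rvec'],p['tvec'],K,np.array([p['k1'],0,0,0.]))[0][:,0]
def tri(a,b):
    c1,d1=ray("scene",a); c2,d2=ray("top",b); out=[]
    for u,v in zip(d1,d2):
        t=np.linalg.lstsq(np.c_[u,-v],c2-c1,rcond=None)[0]; A,B=c1+t[0]*u,c2+t[1]*v
        out.append(np.r_[(A+B)/2,np.linalg.norm(A-B)])
    return np.array(out)
def hsv(im): return cv2.cvtColor(im,cv2.COLOR_RGB2HSV)
def blobs(m,amin):
    n,l,s,c=cv2.connectedComponentsWithStats(m.astype(np.uint8)); return [(s[i,4],c[i].round(2),l==i) for i in range(1,n) if s[i,4]>=amin]
E
python3 - <<'E'
from h import *
W={"scene":{"base":(375,255,85,75),"mat":(285,195,100,80),"fl":(245,130,55,50)},"top":{"base":(185,160,60,80),"mat":(270,150,65,90),"fl":(380,190,45,55)}}
rows=[]
for n in W:
    im=cv2.cvtColor(cv2.imread(f"pics/{n}0.png"),cv2.COLOR_BGR2RGB); r=[]
    for k,(x,y,w,h) in W[n].items():
        c=im[y:y+h,x:x+w]; H=hsv(c)
        m={"base":(H[...,1]<60)&(H[...,2]>120),"mat":(H[...,1]<70)&(H[...,2]>40),"fl":H[...,2]<75}[k]
        b=max(blobs(m,20),key=lambda t:t[0]); cn=cv2.findContours(b[2].astype(np.uint8),cv2.RETR_EXTERNAL,cv2.CHAIN_APPROX_NONE)[0][0]
        rc=cv2.minAreaRect(cn); box=cv2.boxPoints(rc)+[x,y]
        print(n,k,b[0],b[1]+[x,y],rc[1],box.round(1).tolist())
        if k=="base":
            hull=cv2.fillPoly(np.zeros(m.shape,np.uint8),[cv2.convexHull(cn)],1)
            for q in blobs((H[...,1]>75)&(hull>0),4): print("  br",q[0],q[1]+[x,y])
        big=cv2.resize(c[:,:,::-1],(260,290),interpolation=cv2.INTER_CUBIC); r.append(big)
    rows.append(np.hstack(r))
cv2.imwrite("pics/c0.png",np.vstack(rows))
E
```

```text
scene base 1493 [419.98 292.58] (26.39420509338379, 61.68450927734375) [[387.6, 299.7], [437.5, 263.4], [453.0, 284.8], [403.1, 321.1]]
  br 22 [433.32 282.09]
  br 22 [403.91 295.91]
  br 22 [411.91 305.91]
scene mat 2500 [333.61 236.24] (35.778167724609375, 74.32982635498047) [[293.4, 241.1], [355.2, 199.8], [375.1, 229.6], [313.2, 270.8]]
scene fl 560 [271.01 155.63] (23.33452033996582, 36.06244659423828) [[248.0, 159.0], [273.5, 133.5], [290.0, 150.0], [264.5, 175.5]]
top base 985 [213.32 200.15] (20.130456924438477, 51.417545318603516) [[197.4, 222.4], [209.9, 172.5], [229.4, 177.4], [216.9, 227.2]]
  br 11 [211.36 185.55]
  br 10 [220.8 188. ]
  br 12 [209.5 212.5]
top mat 2101 [299.07 195.21] (32.359161376953125, 64.91444396972656) [[276.8, 224.0], [289.5, 160.3], [321.3, 166.7], [308.5, 230.3]]Traceback (most recent call last):
  File "<stdin>", line 9, in <module>
ValueError: max() iterable argument is empty
```

Run:
```python
from h import *
print(tri([[411.91,305.91],[403.91,295.91],[433.32,282.09]],[[211.36,185.55],[220.8,188],[209.5,212.5]]).round(1))
W={"scene":(245,130,55,50),"top":(380,190,45,55)}
# mat by mask moments/edges, both views
for n,(x,y,w,h) in {"scene":(285,195,100,80),"top":(270,150,65,90)}.items():
    im=cv2.cvtColor(cv2.imread(f"pics/{n}0.png"),cv2.COLOR_BGR2RGB); H=hsv(im[y:y+h,x:x+w])
    b=max(blobs((H[...,1]<70)&(H[...,2]>40),20),key=lambda t:t[0])[2]
    v,u=np.nonzero(b); X=plane(n,np.c_[u+x,v+y],1)[:,:2]; r=cv2.minAreaRect(np.float32(X)); bx=cv2.boxPoints(r)
    print(n,"mat mean",X.mean(0).round(1),r, )
    C=np.cov(X.T); e,V=np.linalg.eigh(C); print("  pca deg",np.degrees(np.arctan2(V[1,1],V[0,1])),np.sqrt(12*e))
r=[]
for n,(x,y,w,h) in W.items():
    im=cv2.imread(f"pics/{n}0.png")[y:y+h,x:x+w]; r.append(cv2.resize(im,(400,400*h//w),interpolation=cv2.INTER_CUBIC)[:363])
    H=cv2.cvtColor(im,cv2.COLOR_BGR2HSV)
    b=max(blobs((H[...,1]<90)&(H[...,2]<110),10),key=lambda t:t[0]); print(n,b[0],b[1]+[x,y])
cv2.imwrite("pics/c0.png",np.hstack(r))
```

```text
[[5.731e+02 2.975e+02 2.750e+01 4.000e-01]
 [5.662e+02 2.680e+02 2.530e+01 7.000e-01]
 [4.879e+02 2.996e+02 2.830e+01 7.000e-01]]
scene mat mean [557.6  23.5] ((554.398681640625, 22.825206756591797), (103.74578094482422, 207.90646362304688), 80.16131591796875)
  pca deg 170.15536817329246 [103.2208252  207.37999049]
top mat mean [552.   21.9] ((552.2359008789062, 21.98422622680664), (103.43718719482422, 208.31820678710938), 80.10037994384766)
  pca deg 169.97360372167498 [103.50809346 207.85462194]
scene 539 [271.72 156.15]
top 514 [403.37 217.17]
```

View pics/c0.png

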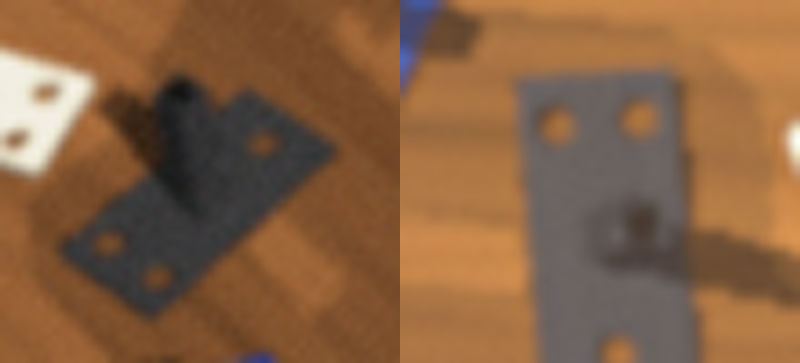

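The crop shows the flange with its holes at about (260,163), (267,168) and (281,150) in the scene view, and at (398,204), (407,203) and (405,229) in the top view. The pair points away from the robot. Base inserts measure z≈27 (30 expected), 83 mm apart (84 expected), so they pass. The mat measures 104x208 at −9.9°. Moving now.

drive_tool:
  increments:
    - {"dp": [0.64,-0.76,0],"dr": [0,0,-1.25],"hand": 85}
    - {"dp": [1.28,-1.52,0],"dr": [0,0,-2.5],"hand": 85}
    - {"dp": [1.92,-2.28,0],"dr": [0,0,-3.75],"hand": 85}
    - {"dp": [2.56,-3.04,0],"dr": [0,0,-5],"hand": 85}
    - {"dp": [3.2,-3.8,0],"dr": [0,0,-6.25],"hand": 85}

```text
clock: 0.6
ee_pos: [248.9, -303.6, 210.8]
eef_rot: [0.895, 0.446, 0.0, -0.0]
ft_force: [1.9, 0.7, -0.1]
width: 85.0
gripper_force: 0.0
```

```bash
cat >> h.py <<'E'
from scipy.spatial.transform import Rotation as Ro
def down(yaw): # tool down, tool x at yaw deg
    return Ro.from_euler('z',yaw,degrees=True)*Ro.from_euler('x',180,degrees=True)
def plan(p0,R0,p1,R1,k):
    """rows along a straight way in k calls of 5 rows; each call's rows in tool units"""
    rv=(R0.inv()*R1).as_rotvec()
    for c in range(k):
        Rc=R0*Ro.from_rotvec(rv*c/k); d=Rc.inv().apply((np.array(p1)-p0)/k)
        print("call",c,"dp",(d/50).round(3),"dr",(np.degrees(Rc.inv().apply(R0.apply(rv)))/6/k).round(3))
def pose():
    s=env.read_state(); return s['ee_pos'],Ro.from_quat(s['eef_rot'])
E
python3 - <<'E'
from h import *
for n,uv in {"scene":[[411.91,305.91],[403.91,295.91],[433.32,282.09]],"top":[[211.36,185.55],[220.8,188],[209.5,212.5]]}.items():
    X=plane(n,uv,30); m=(X[0]+X[1])/2; v=m-X[2]; print(n,((m+X[2])/2).round(1),np.degrees(np.arctan2(v[1],v[0])),np.linalg.norm(v),np.linalg.norm(X[0]-X[1]))
W={"scene":(245,130,55,50),"top":(380,190,45,55)}; ctr={}
for n,(x,y,w,h) in W.items():
    im=cv2.imread(f"pics/{n}0.png")[y:y+h,x:x+w]; H=cv2.cvtColor(im,cv2.COLOR_BGR2HSV)
    b=max(blobs((H[...,1]<90)&(H[...,2]<110),10),key=lambda t:t[0])[2].astype(np.uint8)
    cn=cv2.findContours(b,cv2.RETR_EXTERNAL,cv2.CHAIN_APPROX_NONE)[0][0]; f=cv2.drawContours(np.zeros_like(b),[cn],-1,1,-1)
    for q in blobs((f>0)&(b==0),3): 
        z=q[1]+[x,y]; print(n,q[0],z,plane(n,[z],5).round(1))
p,R=pose(); print(p.round(1),R.as_quat().round(4))
plan(p,R,[528,291,100],down(168),3)
E
```

```text
scene [529.7 291.5  30. ] -11.50362006074592 83.92094341042635 29.73258833137254
top [528.6 290.3  30. ] -11.885601606281536 83.13358522908696 30.736789556913827
scene 10 [280.9 149.3] [[ 452.4 -311.1    5. ]]
scene 11 [259.64 163.09] [[ 536.8 -317.6    5. ]]
scene 11 [266.36 167.91] [[ 534.5 -287.8    5. ]]
top 27 [406.85 203.22] [[ 533.6 -321.8    5. ]]
top 22 [397.91 204.09] [[ 530.2 -293.3    5. ]]
top 26 [404.35 229.65] [[ 449.3 -314.4    5. ]]
[ 248.9 -303.6  210.8] [ 8.952e-01  4.458e-01  0.000e+00 -1.000e-04]
call 0 dp [ 4.285 -0.904  0.74 ] dr [ 0.000e+00 -1.000e-03 -6.392e+00]
call 1 dp [3.921 1.95  0.739] dr [ 0.000e+00 -1.000e-03 -6.392e+00]
call 2 dp [1.865 3.962 0.739] dr [ 0.000e+00 -1.000e-03 -6.392e+00]
```

drive_tool:
  increments:
    - {"dp": [0.857,-0.181,0.1],"dr": [0,0,-1.278],"hand": 85}
    - {"dp": [1.714,-0.362,0.2],"dr": [0,0,-2.556],"hand": 85}
    - {"dp": [2.571,-0.542,0.4],"dr": [0,0,-3.834],"hand": 85}
    - {"dp": [3.428,-0.723,0.6],"dr": [0,0,-5.112],"hand": 85}
    - {"dp": [4.285,-0.904,0.74],"dr": [0,0,-6.39],"hand": 85}

```text
clock: 1.1
ee_pos: [342.8, -106.0, 173.5]
eef_rot: [0.699, 0.715, -0.0, -0.0]
ft_force: [0.3, -1.1, -0.3]
width: 85.1
gripper_force: 0.0
```

drive_tool:
  increments:
    - {"dp": [0.784,0.39,0.148],"dr": [0,0,-1.278],"hand": 85}
    - {"dp": [1.568,0.78,0.296],"dr": [0,0,-2.556],"hand": 85}
    - {"dp": [2.353,1.17,0.444],"dr": [0,0,-3.834],"hand": 85}
    - {"dp": [3.137,1.56,0.591],"dr": [0,0,-5.112],"hand": 85}
    - {"dp": [3.921,1.95,0.739],"dr": [0,0,-6.39],"hand": 85}

```text
clock: 1.6
ee_pos: [437.0, 91.9, 136.6]
eef_rot: [0.425, 0.905, -0.0, -0.0]
ft_force: [1.4, -0.3, 0.0]
width: 85.0
gripper_force: 0.0
```

drive_tool:
  increments:
    - {"dp": [0.373,0.792,0.148],"dr": [0,0,-1.278],"hand": 85}
    - {"dp": [0.746,1.584,0.296],"dr": [0,0,-2.556],"hand": 85}
    - {"dp": [1.119,2.377,0.444],"dr": [0,0,-3.834],"hand": 85}
    - {"dp": [1.492,3.17,0.591],"dr": [0,0,-5.112],"hand": 85}
    - {"dp": [1.865,3.962,0.739],"dr": [0,0,-6.39],"hand": 85}

```text
clock: 2.1
ee_pos: [531.0, 289.4, 99.4]
eef_rot: [0.104, 0.995, -0.0, -0.0]
ft_force: [0.0, -1.1, 0.0]
width: 85.0
gripper_force: 0.0
```

Run:
```python
from h import *
print(env.read_state()['joints'].round(2))
p,R=pose(); print(p.round(1),R.as_quat().round(4))
plan(p,R,[529.2,291,70],down(168.3),1)
```

```text
[ 0.42  0.58  1.6  -0.    0.97 -0.94]
[531.  289.4  99.4] [ 1.043e-01  9.945e-01 -2.000e-04 -3.000e-04]
call 0 dp [0.041 0.023 0.588] dr [-0.004 -0.005 -0.046]
```

drive_tool:
  increments:
    - {"dp": [0.041,0.023,0.4],"dr": [0,0,-0.046],"hand": 85}
    - {"dp": [0.041,0.023,0.8],"dr": [0,0,-0.046],"hand": 85}
    - {"dp": [0.041,0.023,1.2],"dr": [0,0,-0.046],"hand": 85}
    - {"dp": [0.041,0.023,1.48],"dr": [0,0,-0.046],"hand": 85}
    - {"dp": [0.041,0.023,1.48],"dr": [0,0,-0.046],"hand": 85}

```text
clock: 2.6
ee_pos: [527.9, 288.7, 24.2]
eef_rot: [0.105, 0.994, -0.001, -0.001]
ft_force: [-0.6, -0.6, 0.7]
width: 85.2
gripper_force: 0.0
```

drive_tool:
  increments:
    - {"hand": 66}
    - {"hand": 60}
    - {"hand": 50}
    - {"hand": 50}
    - {"hand": 50}
  grip_force: 30

```text
invalid input at $.increments[0]: expected keys dp, dr, hand
```

drive_tool:
  increments:
    - {"dp": [0,0,0],"dr": [0,0,0],"hand": 70}
    - {"dp": [0,0,0],"dr": [0,0,0],"hand": 60}
    - {"dp": [0,0,0],"dr": [0,0,0],"hand": 50}
    - {"dp": [0,0,0],"dr": [0,0,0],"hand": 50}
    - {"dp": [0,0,0],"dr": [0,0,0],"hand": 50}
  grip_force: 30

```text
clock: 3.1
ee_pos: [529.1, 289.3, 26.5]
eef_rot: [0.105, 0.994, 0.0, 0.0]
ft_force: [0.8, 0.5, 0.0]
width: 50.3
gripper_force: 0.0
```

Run:
```python
from h import *
s=env.read_state(); print(s['ft_force'].round(1),s['torque'].round(2),s['qd'].round(3),s['width'],s['gripper_force'])
p,R=pose(); print(p.round(1),R.as_quat().round(4),R.as_matrix().round(3))
plan(p,R,p+[24,-269,0],Ro.from_euler('z',1.8,degrees=True)*R,3)
```

```text
[0.8 0.5 0. ] [-0.02  0.01 -0.05] [ 0.001  0.004  0.003  0.001 -0.002  0.003] 50.29915137331934 0.0
[529.1 289.3  26.5] [1.048e-01 9.945e-01 2.000e-04 3.000e-04] [[-0.978  0.208  0.001]
 [ 0.208  0.978  0.   ]
 [-0.     0.    -1.   ]]
call 0 dp [-0.53  -1.721 -0.   ] dr [-0.   0.  -0.1]
call 1 dp [-0.512 -1.726 -0.   ] dr [-0.   0.  -0.1]
call 2 dp [-0.494 -1.731 -0.   ] dr [-0.   0.  -0.1]
```

Run:
```python
from h import *
a=env.snapshot("scene")[240:340,350:480]; b=env.snapshot("top")[150:250,160:290]
cv2.imwrite("pics/g1.png",cv2.resize(np.hstack([a,b])[:,:,::-1],None,fx=3,fy=3,interpolation=cv2.INTER_CUBIC))
s=env.read_state(); print(s['width'],s['gripper_force'],s['ee_pos'],s['ft_force'])
```

```text
49.82557669910865 0.0 [529.01150352 289.23401437  26.25490515] [ 0.08486637  0.4084748  -0.32229916]
```

View pics/g1.png

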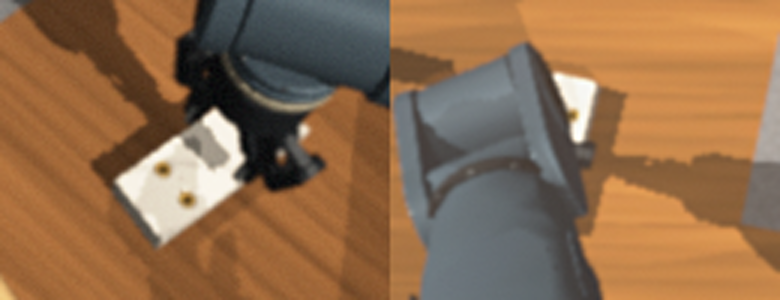

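The picture shows the fingers straddling the base, inserts unmoved at scene (404,296) and (412,306), but width 50 with zero force is puzzling. I'll close further and watch.

drive_tool:
  increments:
    - {"dp": [0,0,0],"dr": [0,0,0],"hand": 46}
    - {"dp": [0,0,0],"dr": [0,0,0],"hand": 42}
    - {"dp": [0,0,0],"dr": [0,0,0],"hand": 42}
  grip_force: 30

```text
clock: 3.5
ee_pos: [528.9, 289.2, 26.1]
eef_rot: [0.105, 0.994, -0.0, -0.0]
ft_force: [0.8, 0.5, -0.5]
width: 42.1
gripper_force: 0.0
```

Run:
```python
from h import *
a=env.snapshot("scene")[240:340,350:480]; b=env.snapshot("top")[150:250,160:290]
cv2.imwrite("pics/g2.png",cv2.resize(np.hstack([a,b])[:,:,::-1],None,fx=3,fy=3,interpolation=cv2.INTER_CUBIC))
s=env.read_state(); print(s['width'],s['gripper_force'],s['ee_pos'],s['ft_force'],s['torque'])
```

```text
42.17704182946247 0.0 [528.96206549 289.24842225  26.08929149] [-0.39981886 -0.10874577  0.42962895] [0.0159961  0.04329062 0.02800893]
```

View pics/g2.png

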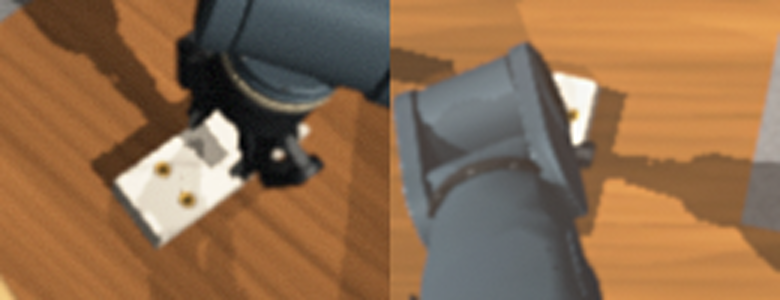

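Run:
```python
from h import *
p,R=pose()
for n,o,q in (("scene",(350,240),0),("top",(160,150),390)):
    print(n,"cam",ray(n,[[0,0]])[0].round(0))
    for z in (7,26,80,130): print(z,((proj(n,[[p[0],p[1],z]])-o)*3+[q,0]).round(0))
    for s in(-35,35): print(s,((proj(n,[p+R.apply([0,s,10])])-o)*3+[q,0]).round(0))
```

```text
scene cam [902. 323. 912.]
7 [[205. 160.]]
26 [[210. 153.]]
80 [[225. 131.]]
130 [[240. 108.]]
-35 [[179. 123.]]
35 [[235. 191.]]
top cam [ 373.  -46. 1636.]
7 [[554. 151.]]
26 [[550. 149.]]
80 [[539. 144.]]
130 [[529. 138.]]
-35 [[584. 157.]]
35 [[520. 142.]]
```

The pictures show the fingers moved inward with no contact and their shadow lying on the slab's top, so the tips must still be above the 30 mm top. The base is unmoved. I'll reopen, go 14 mm lower (safe, since the tips are above 30 now) and close again.

drive_tool:
  increments:
    - {"dp": [0,0,0],"dr": [0,0,0],"hand": 85}
    - {"dp": [0,0,0],"dr": [0,0,0],"hand": 85}
    - {"dp": [0,0,0],"dr": [0,0,0],"hand": 85}
    - {"dp": [0,0,0],"dr": [0,0,0],"hand": 85}
    - {"dp": [0,0,0],"dr": [0,0,0],"hand": 85}

```text
clock: 4.1
ee_pos: [529.0, 289.2, 26.1]
eef_rot: [0.105, 0.994, 0.0, -0.0]
ft_force: [-0.2, -1.1, -0.5]
width: 85.0
gripper_force: 0.0
```

drive_tool:
  increments:
    - {"dp": [0,0,0.06],"dr": [0,0,0],"hand": 85}
    - {"dp": [0,0,0.12],"dr": [0,0,0],"hand": 85}
    - {"dp": [0,0,0.18],"dr": [0,0,0],"hand": 85}
    - {"dp": [0,0,0.24],"dr": [0,0,0],"hand": 85}
    - {"dp": [0,0,0.28],"dr": [0,0,0],"hand": 85}

```text
clock: 4.6
ee_pos: [528.9, 289.2, 11.7]
eef_rot: [0.105, 0.994, -0.0, -0.0]
ft_force: [-0.1, -0.0, 0.2]
width: 84.8
gripper_force: 0.0
```

drive_tool:
  increments:
    - {"dp": [0,0,0],"dr": [0,0,0],"hand": 70}
    - {"dp": [0,0,0],"dr": [0,0,0],"hand": 62}
    - {"dp": [0,0,0],"dr": [0,0,0],"hand": 54}
    - {"dp": [0,0,0],"dr": [0,0,0],"hand": 54}
    - {"dp": [0,0,0],"dr": [0,0,0],"hand": 54}
  grip_force: 30

```text
clock: 5.1
ee_pos: [529.0, 289.3, 12.2]
eef_rot: [0.105, 0.994, 0.0, 0.0]
ft_force: [-0.7, -0.0, 0.1]
width: 53.8
gripper_force: 0.0
```

Run:
```python
from h import *
a=env.snapshot("scene")[225:335,350:480]
cv2.imwrite("pics/g3.png",cv2.resize(a[:,:,::-1],None,fx=5.4,fy=5.4,interpolation=cv2.INTER_CUBIC))
p,R=pose()
for z in (-10,12,40,66): print(z,[((proj("scene",[[p[0],p[1],0]+R.apply([0,s,0])*[1,1,0]+[0,0,z]])[0]-[350,225])*5.4).round(0).tolist() for s in(-27,27)])
print(env.read_state()['joints'].round(4).tolist())
```

```text
-10 [[323.0, 335.0], [399.0, 428.0]]
12 [[332.0, 320.0], [410.0, 414.0]]
40 [[345.0, 299.0], [424.0, 395.0]]
66 [[357.0, 279.0], [439.0, 377.0]]
[0.4232, 0.7017, 1.6374, -0.0, 0.8023, -0.9376]
```

View pics/g3.png

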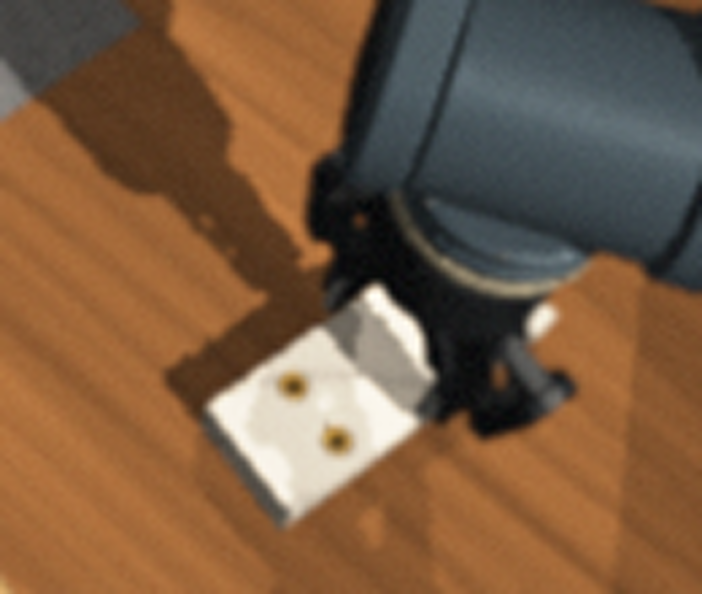

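The picture shows the finger ends just outside both long edges of the slab, at about (335,295) and (430,410) in the crop, yet the hand reports 54 mm and no force. Testing with a further close, then a short slide.

drive_tool:
  increments:
    - {"dp": [0,0,0],"dr": [0,0,0],"hand": 40}
    - {"dp": [0,0,0],"dr": [0,0,0],"hand": 20}
    - {"dp": [0,0,0],"dr": [0,0,0],"hand": 10}
    - {"dp": [0,0,0],"dr": [0,0,0],"hand": 10}
    - {"dp": [0,0,0],"dr": [0,0,0],"hand": 10}
  grip_force: 30

```text
clock: 5.65
ee_pos: [529.0, 289.2, 12.1]
eef_rot: [0.105, 0.994, -0.0, -0.0]
ft_force: [0.4, -0.5, -0.2]
width: 10.5
gripper_force: 0.0
```

Run:
```python
from h import *
a=env.snapshot("scene")[225:335,350:480]; t=env.snapshot("top")[150:250,170:270]
cv2.imwrite("pics/g4s.png",cv2.resize(a[:,:,::-1],None,fx=5.4,fy=5.4,interpolation=cv2.INTER_CUBIC))
o=cv2.cvtColor(cv2.imread("pics/g3.png"),cv2.COLOR_BGR2RGB); o=cv2.resize(o,(130,110),interpolation=cv2.INTER_AREA)
d=np.abs(o.astype(int)-a).sum(2); v,u=np.nonzero(d>90); print(len(u), [(int(x*5.4),int(y*5.4)) for x,y in zip(u,v)][:60])
s=env.read_state(); print(s['width'],s['gripper_force'],s['ft_force'].round(1),s['ee_pos'].round(1))
```

```text
531 [(324, 151), (329, 151), (334, 151), (313, 156), (318, 156), (324, 156), (329, 156), (334, 156), (307, 162), (313, 162), (318, 162), (324, 162), (329, 162), (334, 162), (307, 167), (313, 167), (318, 167), (324, 167), (329, 167), (334, 167), (307, 172), (313, 172), (318, 172), (324, 172), (334, 172), (307, 178), (313, 178), (318, 178), (307, 183), (313, 183), (307, 189), (313, 189), (302, 194), (307, 194), (313, 194), (302, 199), (307, 199), (313, 199), (302, 205), (307, 205), (313, 205), (318, 205), (302, 210), (307, 210), (313, 210), (318, 210), (302, 216), (307, 216), (313, 216), (318, 216), (302, 221), (307, 221), (313, 221), (318, 221), (302, 226), (307, 226), (313, 226), (318, 226), (324, 226), (307, 232)]
9.983054015984367 0.0 [-0.3 -0.8  0.3] [528.9 289.2  12.1]
```

View pics/g4s.png

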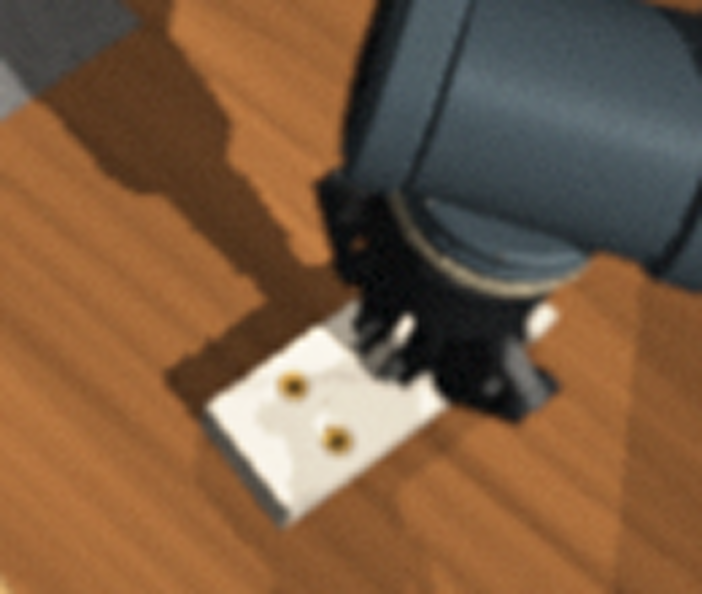

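The closed fingertips sit above the slab's top at about (390,370) in the crop, so the reported tool height reads tens of mm too low compared with the pictures. I'll open and go another 14 mm down. That is safe because the tips are above 30 mm.

drive_tool:
  increments:
    - {"dp": [0,0,0],"dr": [0,0,0],"hand": 85}
    - {"dp": [0,0,0],"dr": [0,0,0],"hand": 85}
    - {"dp": [0,0,0],"dr": [0,0,0],"hand": 85}
    - {"dp": [0,0,0],"dr": [0,0,0],"hand": 85}
    - {"dp": [0,0,0],"dr": [0,0,0],"hand": 85}

```text
clock: 6.25
ee_pos: [529.0, 289.2, 12.1]
eef_rot: [0.105, 0.994, 0.0, -0.0]
ft_force: [-0.9, 0.2, 0.0]
width: 81.0
gripper_force: 0.0
```

drive_tool:
  increments:
    - {"dp": [0,0,0],"dr": [0,0,0],"hand": 85}
    - {"dp": [0,0,0.06],"dr": [0,0,0],"hand": 85}
    - {"dp": [0,0,0.12],"dr": [0,0,0],"hand": 85}
    - {"dp": [0,0,0.18],"dr": [0,0,0],"hand": 85}
    - {"dp": [0,0,0.24],"dr": [0,0,0],"hand": 85}

```text
clock: 6.75
ee_pos: [528.9, 289.2, -0.3]
eef_rot: [0.105, 0.994, -0.0, -0.0]
ft_force: [0.0, -0.5, -0.3]
width: 84.8
gripper_force: 0.0
```

drive_tool:
  increments:
    - {"dp": [0,0,0],"dr": [0,0,0],"hand": 70}
    - {"dp": [0,0,0],"dr": [0,0,0],"hand": 62}
    - {"dp": [0,0,0],"dr": [0,0,0],"hand": 52}
    - {"dp": [0,0,0],"dr": [0,0,0],"hand": 52}
    - {"dp": [0,0,0],"dr": [0,0,0],"hand": 52}
  grip_force: 30

```text
clock: 7.25
ee_pos: [529.2, 289.5, 0.6]
eef_rot: [0.105, 0.994, 0.0, 0.0]
ft_force: [-0.8, 1.0, 5.4]
width: 56.4
gripper_force: 32.4
```

drive_tool:
  increments:
    - {"dp": [0,0,0],"dr": [0,0,0],"hand": 70}
    - {"dp": [0,0,0],"dr": [0,0,0],"hand": 85}
    - {"dp": [0,0,0],"dr": [0,0,0],"hand": 85}
    - {"dp": [0,0,0.12],"dr": [0,0,0],"hand": 85}
    - {"dp": [0,0,0.24],"dr": [0,0,0],"hand": 85}

```text
clock: 7.75
ee_pos: [528.9, 289.2, -12.4]
eef_rot: [0.105, 0.994, 0.0, 0.0]
ft_force: [0.2, 0.1, -0.1]
width: 85.1
gripper_force: 0.0
```

drive_tool:
  increments:
    - {"dp": [0,0,0],"dr": [0,0,0],"hand": 70}
    - {"dp": [0,0,0],"dr": [0,0,0],"hand": 62}
    - {"dp": [0,0,0],"dr": [0,0,0],"hand": 52}
    - {"dp": [0,0,0],"dr": [0,0,0],"hand": 52}
    - {"dp": [0,0,0],"dr": [0,0,0],"hand": 52}
  grip_force: 30

```text
clock: 8.25
ee_pos: [529.0, 289.4, -11.8]
eef_rot: [0.105, 0.994, 0.0, 0.0]
ft_force: [0.1, 1.8, -1.7]
width: 57.4
gripper_force: 34.1
```

Run:
```python
from h import *
s=env.read_state(); print(s['ft_force'].round(1),s['torque'].round(2),s['width'],s['gripper_force'])
p,R=pose(); print(p.round(1),R.as_quat().round(4))
plan(p,R,p+[24.5,-269,0],Ro.from_euler('z',1.8,degrees=True)*R,3)
```

```text
[ 0.1  1.8 -1.7] [ 0.24 -0.08 -0.02] 57.425652957449316 34.1348572075367
[529.  289.4 -11.8] [1.048e-01 9.945e-01 1.000e-04 1.000e-04]
call 0 dp [-0.534 -1.72  -0.   ] dr [-0.   0.  -0.1]
call 1 dp [-0.515 -1.725 -0.   ] dr [-0.   0.  -0.1]
call 2 dp [-0.497 -1.731 -0.   ] dr [-0.   0.  -0.1]
```

drive_tool:
  increments:
    - {"dp": [-0.07,-0.22,0],"dr": [0,0,-0.02],"hand": 52}
    - {"dp": [-0.18,-0.57,0],"dr": [0,0,-0.04],"hand": 52}
    - {"dp": [-0.3,-0.96,0],"dr": [0,0,-0.06],"hand": 52}
    - {"dp": [-0.42,-1.34,0],"dr": [0,0,-0.08],"hand": 52}
    - {"dp": [-0.534,-1.72,0],"dr": [0,0,-0.1],"hand": 52}

```text
clock: 8.75
ee_pos: [537.1, 198.4, -11.9]
eef_rot: [0.1, 0.995, 0.0, -0.0]
ft_force: [-0.0, 2.9, -2.6]
width: 57.4
gripper_force: 34.2
```

drive_tool:
  increments:
    - {"dp": [-0.103,-0.345,0],"dr": [0,0,-0.02],"hand": 52}
    - {"dp": [-0.206,-0.69,0],"dr": [0,0,-0.04],"hand": 52}
    - {"dp": [-0.309,-1.035,0],"dr": [0,0,-0.06],"hand": 52}
    - {"dp": [-0.412,-1.38,0],"dr": [0,0,-0.08],"hand": 52}
    - {"dp": [-0.515,-1.725,0],"dr": [0,0,-0.1],"hand": 52}

```text
clock: 9.25
ee_pos: [545.1, 108.8, -11.8]
eef_rot: [0.094, 0.996, 0.0, -0.0]
ft_force: [-0.5, 2.3, -0.9]
width: 57.3
gripper_force: 34.2
```

drive_tool:
  increments:
    - {"dp": [-0.12,-0.42,0],"dr": [0,0,-0.02],"hand": 52}
    - {"dp": [-0.24,-0.84,0],"dr": [0,0,-0.04],"hand": 52}
    - {"dp": [-0.35,-1.22,0],"dr": [0,0,-0.06],"hand": 52}
    - {"dp": [-0.44,-1.54,0],"dr": [0,0,-0.08],"hand": 52}
    - {"dp": [-0.497,-1.731,0],"dr": [0,0,-0.1],"hand": 52}

```text
clock: 9.75
ee_pos: [553.1, 18.9, -11.9]
eef_rot: [0.09, 0.996, 0.0, -0.0]
ft_force: [-0.1, 2.3, -0.1]
width: 57.6
gripper_force: 34.4
```

Run:
```python
from h import *
s=env.read_state(); print(s['ft_force'].round(1),s['torque'].round(2),s['width'],s['gripper_force'],s['ee_pos'].round(1),s['eef_rot'].round(4))
```

```text
[-0.1  2.3 -0.1] [ 0.54  0.02 -0.05] 57.638874571132334 34.360266253352165 [553.1  18.9 -11.9] [ 8.96e-02  9.96e-01  0.00e+00 -2.00e-04]
```

drive_tool:
  increments:
    - {"dp": [0,0,0],"dr": [0,0,0],"hand": 70}
    - {"dp": [0,0,0],"dr": [0,0,0],"hand": 85}
    - {"dp": [0,0,0],"dr": [0,0,0],"hand": 85}
    - {"dp": [0,0,-0.6],"dr": [0,0,0],"hand": 85}
    - {"dp": [0,0,-1.6],"dr": [0,0,0],"hand": 85}

```text
clock: 10.25
ee_pos: [551.5, 20.9, 66.7]
eef_rot: [0.089, 0.996, -0.0, -0.003]
ft_force: [0.7, 0.6, 0.4]
width: 84.9
gripper_force: 0.0
```

drive_tool:
  increments:
    - {"dp": [0.3,-0.8,-0.4],"dr": [0,0,0],"hand": 85}
    - {"dp": [0.9,-1.6,-0.4],"dr": [0,0,0],"hand": 85}
    - {"dp": [1.6,-2.2,-0.4],"dr": [0,0,0],"hand": 85}
    - {"dp": [2.3,-2.8,-0.4],"dr": [0,0,0],"hand": 85}
    - {"dp": [3,-3.4,-0.4],"dr": [0,0,0],"hand": 85}

```text
clock: 10.75
ee_pos: [374.2, -120.5, 88.2]
eef_rot: [0.089, 0.996, -0.0, 0.0]
ft_force: [-0.0, -0.9, 1.0]
width: 84.8
gripper_force: 0.0
```

```bash
cat > look.py <<'E'
from h import *
import sys
r=[]
for n,(x,y,w,h) in {"scene":(285,185,100,95),"top":(262,140,85,95)}.items():
    im=env.snapshot(n); c=im[y:y+h,x:x+w]; H=hsv(c)
    m=(H[...,2]>135)&(H[...,1]<60)
    b=max(blobs(m,20),key=lambda t:t[0]); cn=cv2.findContours(b[2].astype(np.uint8),cv2.RETR_EXTERNAL,cv2.CHAIN_APPROX_NONE)[0][0]
    hull=cv2.fillPoly(np.zeros(m.shape,np.uint8),[cv2.convexHull(cn)],1)
    print(n,"slab px",b[0])
    for q in blobs((H[...,1]>75)&(hull>0),4): print("  br",q[0],q[1]+[x,y],plane(n,[q[1]+[x,y]],30).round(1))
    r.append(cv2.resize(c[:,:,::-1],(400,400*h//w),interpolation=cv2.INTER_CUBIC)[:380])
cv2.imwrite(f"pics/{sys.argv[1]}.png",np.hstack(r)); print(pose()[0].round(1))
E
python3 look.py m1
```

```text
scene slab px 1409
  br 14 [346.   221.29] [[512.7  26.2  30. ]]
  br 17 [317.88 233.41] [[593.1  -3.   30. ]]
  br 17 [324.35 241.47] [[598.1  26.2  30. ]]
top slab px 1768
  br 12 [298.33 180.25] [[595.9  24.3  30. ]]
  br 14 [307.5  182.29] [[590.1  -4.6  30. ]]
  br 13 [297.62 207.38] [[510.3  24.3  30. ]]
[ 371.9 -121.1   87.9]
```

View pics/m1.png

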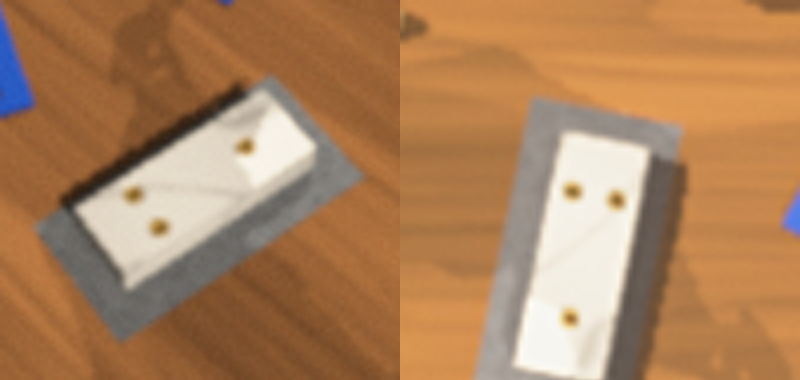

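The picture shows the base lying on the mat, parallel to it, with a slightly narrower strip on the −y side. The numbers say it needs +4.4 mm in y (−10.0° vs −9.9°), so I'll regrip and nudge it.

drive_tool:
  increments:
    - {"dp": [-0.6,0.7,0],"dr": [0,0,0],"hand": 85}
    - {"dp": [-1.3,1.4,0],"dr": [0,0,0],"hand": 85}
    - {"dp": [-2.0,2.1,0],"dr": [0,0,0],"hand": 85}
    - {"dp": [-2.6,2.8,0],"dr": [0,0,0],"hand": 85}
    - {"dp": [-3,3.4,0],"dr": [0,0,0],"hand": 85}

```text
clock: 11.35
ee_pos: [555.8, 23.0, 88.2]
eef_rot: [0.088, 0.996, 0.0, 0.001]
ft_force: [0.0, 0.1, -0.3]
width: 84.9
gripper_force: 0.0
```

drive_tool:
  increments:
    - {"dp": [0,0,0.4],"dr": [0,0,0],"hand": 85}
    - {"dp": [0,0,0.8],"dr": [0,0,0],"hand": 85}
    - {"dp": [0,0,1.2],"dr": [0,0,0],"hand": 85}
    - {"dp": [0,0,1.6],"dr": [0,0,0],"hand": 85}
    - {"dp": [0,0,2.0],"dr": [0,0,0],"hand": 85}

```text
clock: 11.85
ee_pos: [553.8, 21.3, -12.7]
eef_rot: [0.089, 0.996, 0.0, 0.0]
ft_force: [-0.0, -0.4, 0.3]
width: 84.8
gripper_force: 0.0
```

drive_tool:
  increments:
    - {"dp": [0,0,0],"dr": [0,0,0],"hand": 70}
    - {"dp": [0,0,0],"dr": [0,0,0],"hand": 62}
    - {"dp": [0,0,0],"dr": [0,0,0],"hand": 52}
    - {"dp": [0,0,0],"dr": [0,0,0],"hand": 52}
    - {"dp": [0,0,0],"dr": [0,0,0],"hand": 52}
  grip_force: 30

```text
clock: 12.35
ee_pos: [554.0, 20.5, -10.9]
eef_rot: [0.089, 0.996, 0.0, 0.001]
ft_force: [-2.0, 1.9, 7.2]
width: 57.0
gripper_force: 35.3
```

drive_tool:
  increments:
    - {"dp": [0,0.03,0],"dr": [0,0,0],"hand": 52}
    - {"dp": [0,0.06,0],"dr": [0,0,0],"hand": 52}
    - {"dp": [0,0.06,0],"dr": [0,0,0],"hand": 52}

```text
clock: 12.65
ee_pos: [554.6, 22.7, -10.9]
eef_rot: [0.089, 0.996, -0.0, 0.001]
ft_force: [-0.7, -5.5, 6.7]
width: 57.3
gripper_force: 35.3
```

drive_tool:
  increments:
    - {"dp": [0,0,0],"dr": [0,0,0],"hand": 70}
    - {"dp": [0,0,0],"dr": [0,0,0],"hand": 85}
    - {"dp": [0,0,0],"dr": [0,0,0],"hand": 85}
    - {"dp": [0,0,-0.6],"dr": [0,0,0],"hand": 85}
    - {"dp": [0,0,-1.6],"dr": [0,0,0],"hand": 85}

```text
clock: 13.15
ee_pos: [552.0, 23.3, 66.6]
eef_rot: [0.089, 0.996, -0.0, -0.003]
ft_force: [0.4, 0.1, 0.1]
width: 84.6
gripper_force: 0.0
```

drive_tool:
  increments:
    - {"dp": [0,-0.5,-0.7],"dr": [0,0,0],"hand": 60}
    - {"dp": [0.5,-1.4,-1],"dr": [0,0,0],"hand": 50}
    - {"dp": [1.2,-2.2,-1],"dr": [0,0,0],"hand": 45}
    - {"dp": [1.7,-3.0,-1],"dr": [0,0,0],"hand": 45}
    - {"dp": [2,-3.8,-1],"dr": [0,0,0],"hand": 45}

```text
clock: 13.65
ee_pos: [419.7, -146.5, 118.3]
eef_rot: [0.089, 0.996, 0.0, -0.0]
ft_force: [0.8, 0.0, -0.2]
width: 44.9
gripper_force: 0.0
```

```bash
python3 look.py m2
```

```text
scene slab px 1419
  br 14 [347.   222.71] [[514.1  31.1  30. ]]
  br 17 [318.88 234.59] [[593.7   1.4  30. ]]
  br 17 [325.35 243.  ] [[599.4  31.2  30. ]]
top slab px 1705
  br 12 [296.5 179.5] [[598.1  30.1  30. ]]
  br 16 [306.  181.5] [[5.925e+02 1.000e-01 3.000e+01]]
  br 9 [295.89 206.67] [[512.4  29.7  30. ]]
[ 419.5 -149.   118.3]
```

Base centre vs mat centre is now (+0.9,+0.9) mm in the scene view and (+1.7,+0.4) in the top view, with angle −10.1° vs −9.9°. That is good. On to the flange at about (492,−310), 5.3°.

Run:
```python
from h import *
p,R=pose(); print(p.round(1)); plan(p,R,[491.8,-310,118],down(185.3),1)
s,t=[[259.64,163.09],[266.36,167.91],[280.9,149.3]],[[406.85,203.22],[397.91,204.09],[404.35,229.65]]
X=tri(s,t); print(X.round(1)); m=(X[0]+X[1])/2; v=m-X[2]; print((m+X[2])[:3]/2,np.degrees(np.arctan2(v[1],v[0])),np.hypot(v[0],v[1]))
for n,uv in(("scene",s),("top",t)):
    X=plane(n,uv,2.5); m=(X[0]+X[1])/2; v=m-X[2]; print(n,(m+X[2])[:3]/2,np.degrees(np.arctan2(v[1],v[0])))
```

```text
[ 419.5 -149.   118.3]
call 0 dp [-2.007 -2.902  0.006] dr [-0.004 -0.003 -2.63 ]
[[ 5.341e+02 -3.228e+02 -2.100e+00  5.000e-01]
 [ 5.309e+02 -2.945e+02 -4.600e+00  6.000e-01]
 [ 4.495e+02 -3.153e+02 -9.000e-01  2.000e-01]]
[ 491.0079713  -311.98573658   -2.14376543] 4.565023147243604 83.21827621114898
scene [ 492.91442381 -308.6196718     2.5       ] 5.723946115591607
top [ 490.78588255 -311.37931563    2.5       ] 4.741380201442136
```

drive_tool:
  increments:
    - {"dp": [-0.4,-0.58,0],"dr": [0,0,-0.5],"hand": 50}
    - {"dp": [-0.8,-1.16,0],"dr": [0,0,-1.1],"hand": 50}
    - {"dp": [-1.2,-1.74,0],"dr": [0,0,-1.7],"hand": 50}
    - {"dp": [-1.6,-2.32,0],"dr": [0,0,-2.2],"hand": 50}
    - {"dp": [-2.0,-2.9,0],"dr": [0,0,-2.62],"hand": 50}

```text
clock: 14.25
ee_pos: [495.4, -307.3, 118.0]
eef_rot: [-0.049, 0.999, 0.0, 0.0]
ft_force: [-0.3, -0.3, -0.2]
width: 50.1
gripper_force: 0.0
```

drive_tool:
  increments:
    - {"dp": [0,0,0],"dr": [0,0,0],"hand": 50}
    - {"dp": [0,0,0.4],"dr": [0,0,0],"hand": 50}
    - {"dp": [0,0,0.7],"dr": [0,0,0],"hand": 50}
    - {"dp": [0,0,1.0],"dr": [0,0,0],"hand": 50}
    - {"dp": [0,0,1.0],"dr": [0,0,0],"hand": 50}

```text
clock: 14.75
ee_pos: [493.5, -305.2, 65.9]
eef_rot: [-0.048, 0.999, 0.001, -0.001]
ft_force: [-0.2, -0.5, -0.1]
width: 49.9
gripper_force: 0.0
```

Run:
```python
from h import *
r=[]
p,R=pose(); print(p.round(1),R.as_quat().round(4))
for n,(x,y) in {"scene":(225,105),"top":(360,165)}.items():
    c=env.snapshot(n)[y:y+95,x:x+95]; r.append(cv2.resize(c[:,:,::-1],(400,400),interpolation=cv2.INTER_CUBIC))
cv2.imwrite("pics/f1.png",np.hstack(r))
for z in(60,75): print(((proj("scene",[[491.8,-310,z]])-[225,105])*400/95).round(0),"tool",((proj("scene",[[p[0],p[1],z]])-[225,105])*400/95).round(0))
```

```text
[ 493.5 -305.2   65.9] [-0.048   0.9988  0.0012 -0.0014]
[[189. 168.]] tool [[191. 173.]]
[[186. 155.]] tool [[188. 159.]]
```

View pics/f1.png

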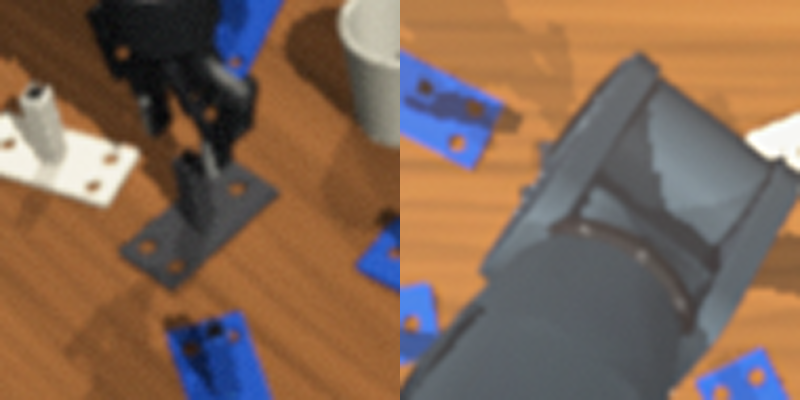

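The picture shows the fingers at (155,120) and (215,165) straddling the dark tube, whose top is at (188,158), still above it. The fingers need about 5 mm towards −y. Correcting, then going down.

Run:
```python
from h import *
p,R=pose(); print(p.round(1),R.as_quat().round(4)); plan(p,R,[491.8,-309.5,18],down(185.3),1)
```

```text
[ 494.5 -306.1   68. ] [-4.800e-02  9.988e-01  2.000e-04 -2.000e-04]
call 0 dp [ 0.06  -0.062  1.001] dr [ 0.003 -0.003  0.034]
```

drive_tool:
  increments:
    - {"dp": [0.06,-0.06,0.2],"dr": [0,0,0],"hand": 50}
    - {"dp": [0.06,-0.06,0.45],"dr": [0,0,0],"hand": 50}
    - {"dp": [0.06,-0.06,0.7],"dr": [0,0,0],"hand": 50}
    - {"dp": [0.06,-0.06,0.9],"dr": [0,0,0],"hand": 50}
    - {"dp": [0.06,-0.06,1.0],"dr": [0,0,0],"hand": 50}

```text
clock: 15.35
ee_pos: [491.3, -309.3, 16.6]
eef_rot: [-0.048, 0.999, 0.001, -0.001]
ft_force: [0.3, -0.6, -0.3]
width: 50.0
gripper_force: 0.0
```

drive_tool:
  increments:
    - {"dp": [0,0,0],"dr": [0,0,0],"hand": 36}
    - {"dp": [0,0,0],"dr": [0,0,0],"hand": 24}
    - {"dp": [0,0,0],"dr": [0,0,0],"hand": 12}
    - {"dp": [0,0,0],"dr": [0,0,0],"hand": 12}
    - {"dp": [0,0,0],"dr": [0,0,0],"hand": 12}
  grip_force: 30

```text
clock: 15.85
ee_pos: [492.0, -310.0, 18.5]
eef_rot: [-0.048, 0.999, -0.0, 0.0]
ft_force: [0.6, 0.2, 2.0]
width: 17.5
gripper_force: 32.1
```

drive_tool:
  increments:
    - {"dp": [0,0,0],"dr": [0,0,0],"hand": 12}
    - {"dp": [0,0,0],"dr": [0,0,0],"hand": 12}
  grip_force: 70

```text
clock: 16.05
ee_pos: [492.1, -310.0, 18.6]
eef_rot: [-0.048, 0.999, -0.0, 0.0]
ft_force: [0.3, -0.3, 4.8]
width: 17.1
gripper_force: 68.8
```

Run:
```python
from h import *
s=env.read_state(); print(s['ft_force'].round(1),s['torque'].round(2),s['width'],s['gripper_force'])
p,R=pose(); print(p.round(1),R.as_quat().round(4))
R2=Ro.from_euler('z',-15.3,degrees=True)*R
plan(p+[0,0,110],R,[554.6,23,p[2]+110],R2,2)
```

```text
[ 0.3 -0.3  4.8] [-0.12  0.02 -0.06] 17.125482872496143 68.84259581565857
[ 492.1 -310.    18.6] [-4.790e-02  9.989e-01 -4.000e-04  4.000e-04]
call 0 dp [-9.410e-01  3.255e+00 -2.000e-03] dr [1.000e-03 1.000e-03 1.275e+00]
call 1 dp [-4.990e-01  3.352e+00 -2.000e-03] dr [1.000e-03 1.000e-03 1.275e+00]
```

drive_tool:
  increments:
    - {"dp": [0,0,-0.2],"dr": [0,0,0],"hand": 12}
    - {"dp": [0,0,-0.6],"dr": [0,0,0],"hand": 12}
    - {"dp": [0,0,-1.1],"dr": [0,0,0],"hand": 12}
    - {"dp": [0,0,-1.6],"dr": [0,0,0],"hand": 12}
    - {"dp": [0,0,-2.0],"dr": [0,0,0],"hand": 12}

```text
clock: 16.55
ee_pos: [491.5, -309.5, 119.6]
eef_rot: [-0.048, 0.999, 0.0, -0.0]
ft_force: [0.7, -0.6, -3.9]
width: 16.8
gripper_force: 68.5
```

drive_tool:
  increments:
    - {"dp": [-0.12,0.4,0],"dr": [0,0,0.2],"hand": 12}
    - {"dp": [-0.3,1.0,0],"dr": [0,0,0.4],"hand": 12}
    - {"dp": [-0.5,1.75,0],"dr": [0,0,0.7],"hand": 12}
    - {"dp": [-0.72,2.5,0],"dr": [0,0,1.0],"hand": 12}
    - {"dp": [-0.94,3.255,0],"dr": [0,0,1.275],"hand": 12}

```text
clock: 17.05
ee_pos: [522.5, -141.6, 118.2]
eef_rot: [0.02, 1.0, 0.0, -0.0]
ft_force: [1.1, -0.1, -3.7]
width: 17.2
gripper_force: 68.7
```

drive_tool:
  increments:
    - {"dp": [-0.12,0.8,0],"dr": [0,0,0.3],"hand": 12}
    - {"dp": [-0.24,1.6,0],"dr": [0,0,0.6],"hand": 12}
    - {"dp": [-0.36,2.4,0],"dr": [0,0,0.9],"hand": 12}
    - {"dp": [-0.45,3.0,0],"dr": [0,0,1.1],"hand": 12}
    - {"dp": [-0.499,3.352,0],"dr": [0,0,1.275],"hand": 12}

```text
clock: 17.55
ee_pos: [553.8, 25.7, 118.2]
eef_rot: [0.085, 0.996, 0.0, -0.001]
ft_force: [-0.3, -0.5, -3.4]
width: 17.1
gripper_force: 68.8
```

Run:
```python
from h import *
env.snapshot("scene"); env.snapshot("scene")
s=env.read_state(); print(s['ft_force'].round(1),s['torque'].round(2),s['width'],s['gripper_force'])
p,R=pose(); print(p.round(1),R.as_quat().round(4),R.as_euler('xyz',degrees=True))
plan(p,R,[554.6,23,63.6],down(170),1)
```

```text
[ 0.1 -1.  -4.6] [ 0.   -0.04  0.02] 17.285134037443697 68.88384819030762
[553.8  25.4 118.1] [ 8.450e-02  9.964e-01  2.000e-04 -5.000e-04] [ 1.79986800e+02 -5.94506800e-02  1.70309237e+02]
call 0 dp [-0.024 -0.045  1.09 ] dr [ 0.002 -0.01   0.052]
```

drive_tool:
  increments:
    - {"dp": [-0.024,-0.045,0.2],"dr": [0,0,0.02],"hand": 12}
    - {"dp": [-0.024,-0.045,0.5],"dr": [0,0,0.05],"hand": 12}
    - {"dp": [-0.024,-0.045,0.8],"dr": [0,0,0.05],"hand": 12}
    - {"dp": [-0.024,-0.045,0.98],"dr": [0,0,0.05],"hand": 12}
    - {"dp": [-0.024,-0.045,0.98],"dr": [0,0,0.05],"hand": 12}

```text
clock: 18.15
ee_pos: [554.0, 20.1, 67.6]
eef_rot: [0.089, 0.996, -0.0, -0.001]
ft_force: [-0.2, -0.1, -3.4]
width: 17.5
gripper_force: 68.8
```

Run:
```python
from h import *
r=[]
for n,(x,y) in {"scene":(285,185),"top":(262,140)}.items():
    im=env.snapshot(n); cv2.imwrite(f"pics/raw_{n}.png",im[:,:,::-1]); c=im[y:y+90,x:x+90]
    r.append(cv2.resize(c[:,:,::-1],(400,400),interpolation=cv2.INTER_CUBIC))
cv2.imwrite("pics/h1.png",np.hstack(r)); p,R=pose(); print(p.round(1),R.as_euler('xyz',degrees=True).round(2))
```

```text
[555.1  20.4  69.2] [-1.8000e+02 -1.0000e-02  1.6986e+02]
```

View pics/h1.png

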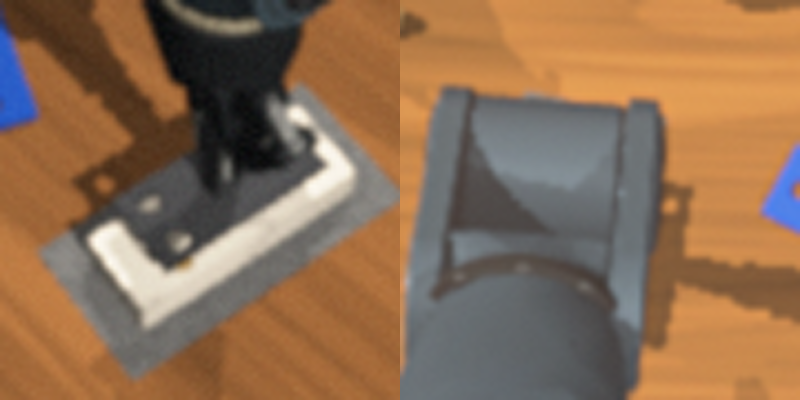

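The final view shows the flange over the base with its +x end towards the camera. The two holes are at scene ≈(318.8,230.7) and (325.5,239.5), and insert0 shows brass beyond the plate's +y edge, so a shift towards +y is needed. Measuring.

```bash
cat > holes.py <<'E'
from h import *
def run(im,z0):
    x,y,w,h=295,205,50,50; g=cv2.cvtColor(im,cv2.COLOR_RGB2GRAY)[y:y+h,x:x+w]; H=hsv(im[y:y+h,x:x+w])
    dark=(g<85)&(H[...,1]<90); b=max(blobs(dark,20),key=lambda t:t[0])[2].astype(np.uint8)
    b=cv2.morphologyEx(b,cv2.MORPH_OPEN,np.ones((2,2)))
    cn=max(cv2.findContours(b,cv2.RETR_EXTERNAL,cv2.CHAIN_APPROX_NONE)[0],key=cv2.contourArea)
    f=cv2.drawContours(np.zeros_like(b),[cn],-1,1,-1); out=[]
    for q in blobs((f>0)&(b==0),4):
        v,u=np.nonzero(cv2.dilate(q[2].astype(np.uint8),np.ones((3,3)))); wt=np.clip(g[v,u].astype(float)-60,0,None)
        c=np.array([(u*wt).sum(),(v*wt).sum()])/wt.sum()+[x,y]; X=plane("scene",[c],z0)[0]; out.append(c); print(q[0],c.round(2),X.round(1))
    return f
E
python3 - <<'E'
from holes import *
im=cv2.cvtColor(cv2.imread("pics/raw_scene.png"),cv2.COLOR_BGR2RGB)
f=run(im,53)
g=cv2.cvtColor(im,cv2.COLOR_RGB2GRAY)
print(g[224:250:1,308:336])
E
```

```text
7 [335.61 223.13] [546.3  17.8  53. ]
27 [318.79 231.3 ] [595.    2.8  53. ]
[[ 78  66  60  56  57  57  57  63  62  64  73  74  77  78  82  81  86  80
   82  85  75  57  34  24  22  31  56  96]
 [105  93  77  60  57  53  60  62  68  72  76  78  82  84  81  83  81  79
   81  83  77  64  39  24  24  32  53  78]
 [115 108  88  63  56  56  61  69  73  78  78  81  82  79  81  83  82  82
   80  80  77  69  48  27  24  30  48  59]
 [109 104  80  61  57  60  70  79  80  78  75  74  76  80  81  82  80  82
   81  80  81  73  56  44  30  34  48  57]
 [ 83  79  67  67  70  70  75  80  72  78  76  81  82  77  80  80  77  81
   77  82  78  71  65  55  44  42  50  58]
 [ 64  64  66  74  77  82  79  78  78  91 111 120 112  85  79  82  80  82
   81  80  75  68  61  64  54  51  53  62]
 [ 56  57  66  77  83  86  81  78  93 123 148 151 130  89  78  80  82  80
   78  75  67  63  64  63  62  57  65  63]
 [ 66  62  63  69  78  80  84  90 110 139 155 149 121  88  76  81  81  79
   75  69  64  62  60  59  59  63  63  62]
 [ 67  63  64  65  73  80  81  84 100 116 123 114 101  85  78  81  79  71
   71  63  62
[... 1319 characters left out ...]
170 234 243 239 228 222 220 224 222 221 212 188 164 108  67  65  88 104
  130 159 196 222 226 223 221 218 216 214]
 [124 186 232 240 235 226 222 222 222 223 225 221 209 163 112 117 146 165
  177 193 214 223 225 219 216 214 211 210]
 [ 90 128 189 231 241 234 225 222 221 224 224 224 221 201 175 190 204 210
  214 217 221 221 217 214 213 214 211 200]
 [ 91  93 136 209 242 240 228 221 223 222 224 223 224 218 216 222 224 225
  224 223 218 217 215 212 210 205 195 167]
 [ 98  90 103 166 225 240 232 224 223 222 224 222 224 224 226 225 226 225
  218 217 213 213 214 208 196 178 157 133]
 [105  97  91 120 179 222 227 223 222 222 222 222 222 223 222 223 221 219
  216 213 212 211 204 189 160 137 120 110]]
```

Run:
```python
from h import *
ins=np.array([[599.4,31.2,30],[593.7,1.4,30]])
for zz in(51,53,55): print(zz,"want",proj("scene",ins+[0,0,zz-30]).round(2).tolist(),"have",plane("scene",[[325.2,239.2],[318.3,230.6]],zz).round(1).tolist())
```

```text
51 want [[325.36, 239.5], [318.77, 230.99]] have [[599.1, 30.3, 51.0], [593.7, -0.3, 51.0]]
53 want [[325.36, 239.16], [318.76, 230.65]] have [[599.8, 31.0, 53.0], [594.4, 0.4, 53.0]]
55 want [[325.36, 238.82], [318.75, 230.3]] have [[600.5, 31.7, 55.0], [595.2, 1.2, 55.0]]
```

drive_tool:
  increments:
    - {"dp": [0,0,0],"dr": [0,0,0],"hand": 12}
    - {"dp": [0,0,0],"dr": [0,0,0],"hand": 12}
    - {"dp": [0,0,0],"dr": [0,0,0],"hand": 12}
    - {"dp": [0,0,0],"dr": [0,0,0],"hand": 12}
    - {"dp": [0,0,0],"dr": [0,0,0],"hand": 12}

```text
clock: 18.75
ee_pos: [555.1, 20.9, 69.2]
eef_rot: [0.088, 0.996, 0.0, 0.0]
ft_force: [-0.4, 0.0, -3.3]
width: 16.8
gripper_force: 68.8
```

```bash
cat > hb.py <<'E'
from h import *
def hole(g,c,bg):
    # centroid of light above the plate's own grey in a 7 px window
    x,y=int(round(c[0])),int(round(c[1])); w=np.clip(g[y-3:y+4,x-3:x+4].astype(float)-bg,0,25); m=w>0
    l=blobs(w>8,3); l=min(l,key=lambda t:np.hypot(*(t[1]-3)))[2]; w=w*l
    v,u=np.mgrid[y-3:y+4,x-3:x+4]; return np.array([(u*w).sum(),(v*w).sum()])/w.sum()
def avg(k=6): return np.mean([env.snapshot("scene").astype(float) for _ in range(k)],0).astype(np.uint8)
E
python3 - <<'E'
from hb import *
im=avg(); cv2.imwrite("pics/raw2.png",im[:,:,::-1]); g=cv2.cvtColor(im,cv2.COLOR_RGB2GRAY)
a=hole(g,(325.2,239.2),68); b=hole(g,(318.3,230.6),82); print(a,b, plane("scene",[a,b],53).round(1).tolist())
s=env.read_state(); print(s['ee_pos'].round(1),s['ft_force'].round(1),s['torque'].round(2)); print(g[210:232,345:372])
E
```

```text
[325.21891892 239.27432432] [318.02844639 230.88183807] [[599.9, 31.2, 53.0], [595.5, 0.5, 53.0]]
[555.   20.9  69.1] [-0.4  0.8 -3.7] [-0.01  0.04 -0.  ]
[[ 78 121 138 146 177 226 241 238 214 170 141 135 134 137 134 126 120 116
  114 114 113 114 112 111 112 110 108]
 [ 68 111 135 143 169 213 234 236 234 206 160 138 136 139 137 132 127 122
  117 114 114 113 114 112 112 110 110]
 [ 48  86 122 139 153 178 194 213 230 217 179 146 136 136 135 133 130 127
  123 120 117 113 115 114 114 113 110]
 [ 31  57 101 135 146 149 146 152 169 168 163 158 141 134 134 133 133 133
  130 127 124 118 115 114 114 113 112]
 [ 27  40  78 123 145 147 131 100  82  90 128 162 158 141 135 135 137 137
  134 132 128 125 119 115 114 115 113]
 [ 40  44  58 106 142 148 131  96  63  57  95 155 185 173 146 137 139 138
  137 133 133 129 126 122 119 117 116]
 [ 63  62  48  81 120 134 126 111  92  68  74 144 206 215 181 147 136 133
  135 134 135 133 129 129 125 121 117]
 [ 61  53  35  53  86 111 125 128 112  77  82 159 226 238 222 180 144 130
  132 135 136 134 132 131 130 128 122]
 [ 33  30  26  39  66 102 126 124 105  82
[... 841 characters left out ...]
 128 132 135 136 130]
 [ 85  85  84  83  80  81  92 127 179 219 238 244 244 242 238 228 212 201
  190 164 138 128 129 132 135 132 131]
 [ 84  83  82  80  83 101 136 175 215 237 244 244 241 233 223 209 199 193
  179 155 133 126 130 131 134 132 132]
 [ 83  81  82  91 118 155 187 206 219 233 241 240 229 214 202 198 193 181
  161 140 128 124 129 132 134 134 134]
 [ 81  83 105 139 172 199 212 216 216 223 228 223 211 201 195 190 178 156
  136 127 125 124 127 132 135 137 137]
 [101 123 159 190 207 215 217 215 212 210 207 204 200 195 183 166 146 127
  120 127 128 130 130 131 132 135 136]
 [156 184 204 215 219 218 215 210 207 202 200 197 192 180 158 132 116 113
  121 131 133 133 132 131 130 132 132]]
```

```bash
cat > edge.py <<'E'
from hb import *
c,s=np.cos(np.radians(-10.1)),np.sin(np.radians(-10.1)); ex=np.array([c,s,0]); ey=np.array([-s,c,0])
def edges(im,B,z):
    """plate underside edges (+y long side, +x end): half-level crossings on lines across them, in axes of the base at B"""
    g=cv2.cvtColor(im,cv2.COLOR_RGB2GRAY).astype(np.float32)
    for name,o,t,n,half,rng in(("+y",ey,ex,ey,28,[-25,-15,-5,5,15,30,38,50]),("+x",ex,ey,ex,60,[-14,-8,-2,0,4,8,14,22])):
        out=[]
        for k in rng:
            d=np.arange(-9,9.01,.25); X=np.r_[B,z]+o*(half+d)[:,None]+t*k
            uv=proj("scene",X).astype(np.float32); v=cv2.remap(g,uv[:,:1],uv[:,1:],cv2.INTER_LINEAR)[:,0]
            lo,hi=np.percentile(v[:20],20),np.percentile(v,90); i=np.nonzero((v[:-1]<(lo+hi)/2)&(v[1:]>=(lo+hi)/2))[0]
            if hi-lo>70 and len(i): out.append((k,round(float(d[i[0]]),2),int(lo),int(hi)))
        print(name,out); a=np.array(out); f=np.polyfit(a[:,0],a[:,1],1); print("  median",np.median(a[:,1]),"slope deg",np.degrees(f[0]).round(2))
E
python3 - <<'E'
from edge import *
im=cv2.cvtColor(cv2.imread("pics/raw2.png"),cv2.COLOR_BGR2RGB)
edges(im,[555.3,23.7],50.6)
E
```

```text
+y [(-25, -2.75, 82, 216), (-15, -3.25, 84, 218), (-5, -3.25, 84, 206), (5, -3.25, 78, 222), (15, -3.25, 65, 224), (30, -2.75, 62, 225), (38, -2.75, 82, 225), (50, -1.0, 65, 219)]
  median -3.0 slope deg 1.06
+x [(-14, 2.75, 78, 230), (-8, 4.0, 77, 197), (-2, 2.75, 66, 213), (0, 2.0, 61, 222), (4, 1.75, 60, 231), (8, 3.0, 59, 212), (14, 0.75, 59, 214), (22, 0.25, 68, 223)]
  median 2.375 slope deg -4.86
```

drive_tool:
  increments:
    - {"dp": [0.026,0.05,0.03],"dr": [0,0,0],"hand": 12}
    - {"dp": [0.026,0.05,0.06],"dr": [0,0,0],"hand": 12}
    - {"dp": [0.026,0.05,0.09],"dr": [0,0,0],"hand": 12}
    - {"dp": [0.026,0.05,0.11],"dr": [0,0,0],"hand": 12}
    - {"dp": [0.026,0.05,0.11],"dr": [0,0,0],"hand": 12}

```text
clock: 19.55
ee_pos: [554.1, 23.5, 63.4]
eef_rot: [0.088, 0.996, -0.0, -0.0]
ft_force: [-0.1, 0.6, -2.7]
width: 16.9
gripper_force: 68.9
```

drive_tool:
  increments:
    - {"dp": [0,0,0],"dr": [0,0,0],"hand": 12}
    - {"dp": [0,0,0],"dr": [0,0,0],"hand": 12}
    - {"dp": [0,0,0],"dr": [0,0,0],"hand": 12}
    - {"dp": [0,0,0],"dr": [0,0,0],"hand": 12}
    - {"dp": [0,0,0],"dr": [0,0,0],"hand": 12}

```text
clock: 20.05
ee_pos: [554.2, 23.5, 63.6]
eef_rot: [0.088, 0.996, 0.0, 0.0]
ft_force: [-0.2, 0.8, -2.9]
width: 17.3
gripper_force: 68.9
```

Run:
```python
from edge import *
im=avg(8); cv2.imwrite("pics/raw3.png",im[:,:,::-1])
p,R=pose(); print(p.round(1),R.as_euler('xyz',degrees=True).round(2),env.read_state()['ft_force'].round(1))
edges(im,[555.3,23.7],30+p[2]-18.6-30)
# same edge method on the bare base (picture m2 not kept raw): its mat-side lower edge
g=cv2.cvtColor(im,cv2.COLOR_RGB2GRAY).astype(np.float32)
for nm,o,t,half,rng in(("base +x bottom",ex,ey,80,[-20,-10,0,10,20]),("base +y bottom",ey,ex,29,[-60,-40,-20,0,20,40,60])):
    r=[]
    for k in rng:
        d=np.arange(-7,7.01,.25); uv=proj("scene",np.r_[555.3,23.7,1]+o*(half+d)[:,None]+t*k).astype(np.float32)
        v=cv2.remap(g,uv[:,:1],uv[:,1:],cv2.INTER_LINEAR)[:,0]; h=(v[:6].mean()+v[-6:].mean())/2; i=np.nonzero((v[:-1]>h)&(v[1:]<=h))[0]
        r.append((k,float(d[i[-1]]) if len(i) else None,int(v[0]),int(v[-1])))
    print(nm,r)
```

```text
[554.2  23.5  63.6] [180.    -0.   169.89] [-0.1  0.3 -3.8]
+y [(-25, -0.75, 82, 211), (-15, -0.75, 82, 206), (-5, -0.5, 82, 206), (5, -0.75, 69, 216), (15, -0.75, 61, 219), (30, -0.75, 60, 219), (38, -0.5, 77, 218), (50, -0.75, 62, 218)]
  median -0.75 slope deg 0.03
+x [(-14, 1.75, 74, 233), (-8, 1.25, 76, 220), (-2, 1.5, 74, 221), (0, 1.75, 68, 220), (4, 1.5, 58, 220), (8, 1.0, 59, 222), (14, 0.25, 60, 222), (22, -0.75, 61, 223)]
  median 1.375 slope deg -3.69
base +x bottom [(-20, -5.0, 209, 107), (-10, -5.25, 200, 107), (0, -5.25, 196, 107), (10, -5.5, 168, 110), (20, -4.5, 172, 111)]
base +y bottom [(-60, 0.0, 200, 111), (-40, 0.25, 204, 105), (-20, 0.25, 200, 109), (0, 0.0, 210, 109), (20, 0.5, 213, 108), (40, 0.5, 211, 102), (60, -0.25, 205, 111)]
```

Run:
```python
from edge import *
g=cv2.cvtColor(cv2.imread("pics/raw3.png"),cv2.COLOR_BGR2GRAY).astype(np.float32)
def prof(o,t,k,z,ds):
    uv=proj("scene",np.r_[555.3,23.7,z]+o*np.array(ds)[:,None]+t*k).astype(np.float32); return cv2.remap(g,uv[:,:1],uv[:,1:],cv2.INTER_LINEAR)[:,0].astype(int).tolist()
ds=np.arange(54,100,1.5)
for k in(-20,0,20): print(k,list(zip(ds.tolist(),prof(ex,ey,k,30,ds))))
d2=np.arange(-80,-95,-1.5); print("-x end",[prof(ex,ey,k,30,d2) for k in(-15,15)])
# flange -x end / left edge, top surface z
d3=np.arange(-52,-70,-1.5); print("fl -x",[prof(ex,ey,k,50,d3) for k in(-5,15,22)])
# mat ends, z=1
d4=np.arange(97,114,1.5); print("mat+x",[prof(ex,ey,k,1,d4) for k in(-20,0,20)],"mat-x",[prof(ex,ey,k,1,-d4) for k in(0,20)])
d5=np.arange(45,61,1.5); print("mat+y",[prof(ey,ex,k,1,d5) for k in(-40,0,40)],"mat-y",[prof(ey,ex,k,1,-d5) for k in (40,80)])
```

```text
-20 [(54.0, 77), (55.5, 96), (57.0, 129), (58.5, 167), (60.0, 201), (61.5, 222), (63.0, 230), (64.5, 234), (66.0, 236), (67.5, 237), (69.0, 238), (70.5, 240), (72.0, 242), (73.5, 243), (75.0, 243), (76.5, 242), (78.0, 232), (79.5, 209), (81.0, 174), (82.5, 134), (84.0, 110), (85.5, 109), (87.0, 116), (88.5, 123), (90.0, 128), (91.5, 130), (93.0, 131), (94.5, 132), (96.0, 133), (97.5, 135), (99.0, 137)]
0 [(54.0, 66), (55.5, 89), (57.0, 126), (58.5, 168), (60.0, 194), (61.5, 214), (63.0, 221), (64.5, 222), (66.0, 221), (67.5, 221), (69.0, 223), (70.5, 228), (72.0, 234), (73.5, 239), (75.0, 242), (76.5, 240), (78.0, 234), (79.5, 203), (81.0, 163), (82.5, 125), (84.0, 97), (85.5, 91), (87.0, 95), (88.5, 101), (90.0, 103), (91.5, 105), (93.0, 107), (94.5, 108), (96.0, 107), (97.5, 107), (99.0, 108)]
20 [(54.0, 135), (55.5, 168), (57.0, 192), (58.5, 211), (60.0, 222), (61.5, 223), (63.0, 223), (64.5, 222), (66.0, 222), (67.5, 222), (69.0, 221), (70.5, 221), (72.0, 220), (73.5, 220), (75.0, 219), (76.5, 212), (78.0, 197), (79.5, 174), (81.0, 141), (82.5, 112), (84.0, 98), (85.5, 93), (87.0
[... 315 characters left out ...]
2, 141, 172, 194, 211, 227, 230], [81, 82, 91, 110, 141, 180, 218, 236, 242, 244, 244, 241]]
mat+x [[124, 124, 126, 128, 132, 135, 138, 139, 139, 139, 139, 138], [117, 123, 128, 131, 133, 135, 136, 138, 139, 138, 137, 137], [113, 118, 122, 125, 128, 131, 134, 136, 137, 137, 137, 137]] mat-x [[142, 132, 131, 133, 134, 135, 134, 133, 132, 131, 130, 127], [128, 129, 130, 132, 134, 134, 134, 133, 131, 130, 130, 131]]
mat+y [[121, 126, 127, 129, 126, 123, 121, 120, 119, 118, 117], [106, 104, 103, 102, 103, 105, 109, 113, 117, 118, 119], [106, 107, 105, 103, 100, 98, 97, 98, 98, 100, 101]] mat-y [[80, 79, 77, 74, 71, 67, 67, 74, 83, 91, 99], [109, 111, 112, 112, 112, 110, 105, 101, 104, 105, 109]]
```

Corrected for bright-edge bloom, the plate edges put the flange within about 1 mm of the base axes in x and y, with yaw matching to 0.1°. The gap is 63.6−18.6−30 = 15 mm, and it is level and still. Handing in.

Run:
```python
from plant import env
s=env.read_state(); print(s['ee_pos'].round(1),abs(s['qd']).max().round(4),s['width'].round(1) if hasattr(s['width'],'round') else s['width']); print(env.close_job())
```

```text
[554.2  23.5  63.6] 0.0021 16.993287255890476
the job is handed in; nothing more can be done
None
```

The job is handed in: the base lies within about 2 mm of the mat's centre and lined up with it, and the arm is holding the flange level and still about 15 mm above it, holes within about 1 mm of the inserts by my measurements (the 15 mm is from arm readings, and no pass/fail result came back).

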